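# Hold the corner post for screwing

### The job

Draw the square pine post out of the desk tidy and stand it upright and square in the empty back corner of the rack, its foot down on the base board and one face up against the end board. Then be my third hand while I screw it on from behind: keep it gripped and press it flat against the back board with a steady push of about 10 N, never ramming it, for at least three seconds, and finish still holding it and pressing like that. Leave everything else where it is.

Things in the scene. Friction and masses are not known exactly. Their poses are not given: they have to be found in the camera images.
- post: The loose rack post: a plain square pine stick, 20 x 20 mm and 150 mm long, 20 to 45 g, standing upright in one of the three cells of the desk tidy (any of them), its top about 65 mm above the tidy's rim. It is the only square and the tallest thing in there. Origin at the centre of its foot, z up along the post to its top, x and y square to its faces. It turns with the tidy: its x is the tidy's x.
- tidy: White stoneware desk tidy, loose, 0.5 kg: an open box 44 mm (its x) by 120 mm (its y) and 90 mm high, walls and floor 5 mm, two dividers making three cells in a row along its y, each about 34 mm (x) by 33 mm (y), centres 38.3 mm apart. Origin at the centre of its underside, z up.
- dowel: Round pine dowel, 16 mm diameter, 118 mm long, standing upright in another cell of the tidy. Stays there. Origin at the centre of its foot.
- marker: Round marker pen, white barrel and black cap, 18 mm diameter, 120 mm long, standing upright in the remaining cell. Stays there. Origin at the centre of its foot.
- rack: Small pine gallery rack being built, screwed down to the shelf: base board 160 mm (its x, front to back) by 260 mm (its y), 12 mm thick; on it a back board along its +x edge and an end board at each end, all 12 mm thick and rising to 92 mm above the shelf; the front (-x) is open. One square post of the same kind is already fitted in its +y back corner, rising to 162 mm above the shelf; the -y back corner is empty. Origin at the centre of the base board's underside, z up.
- corner_seat (a point): The place for the post's foot in the empty back corner: the point on the top of the base board (12 mm above the shelf) where the centre of the post's foot lies when the post touches both boards. Axes as the rack's: +x points at the back board (its inner face lies 10 mm ahead of this point), -y at the end board (inner face 10 mm away). Board tops are 80 mm above this point.
- back_board: The rack's back board, the fence to press against: pine, 260 x 12 mm, 80 mm high, two open screw holes through it at the empty corner. Rigid: the push rises within a fraction of a millimetre once the post touches. Origin at the centre of its lower edge; its inner face is at x = -6 mm, facing -x. If the post's foot bears down on the base board or its side presses hard on the end board, friction there takes up part of the push, or stops the post short.
- die_red: Red acrylic die, 22 mm, 13 g, lying on the rack's base board, towards its +y end. Leave it. Origin at the centre of its underside.
- die_blue: Blue acrylic die, 22 mm, 13 g, lying near the front of the rack's base board, 50 mm or more clear of the empty corner. Leave it. Origin at the centre of its underside.
- die_green: Green acrylic die, 22 mm, on the shelf left of the rack. Leave it. Origin at the centre of its underside.
- bowl: Small blue ceramic bowl, 110 mm across, 45 mm high, loose, left of the rack. Leave it. Origin at the centre of its underside.
- clip_case: Black plastic case with a steel spring clip, 80 x 120 x 35 mm, loose, beyond the tidy. Leave it. Origin at the centre of its underside.
There are look-alikes about, which are no part of the job. Leave any orange look-alike of the tidy alone.

How it is judged:
By the outcome, as a careful person would: the job done as asked, in the order asked, and still so for the second after the job is handed in, while the arm keeps its last pose, push and grip.
It also fails if it takes over 64 s, if anything falls off the work surface, if the arm or the gripper's body presses on something with over 40 N, if the wrist force passes 120 N, or if a joint passes its speed limit or range.

### The arm

A 7-joint arm with a two-finger parallel gripper is mounted at the origin on the work surface. World frame = base frame: x ahead of the robot, y to its left, z up, the work surface at z = 0. Lengths are in m, angles in rad, forces in N, time in s.
With the tool pointing down it reaches from about 0.425 to 0.925 m from the base axis. Payload 6.8 kg.
Tool frame: the origin (TCP) lies on the front face of the gripper's body, between the roots of the fingers; the fingertips stand 73 mm ahead of it and the grasp point (between the pads) lies 54 mm ahead of it; z points along the fingers, y is the line along which they close (so a half turn about z gives the same grasp; the last joint's range is limited). The gripper opens to 85 mm and grips with 20 to 120 N. Pads are 22 mm wide; open, the fingers measure 114 mm over their backs; the gripper's body (76 mm by 85 mm) begins 54 mm behind the grasp point. The pads swing forward as they close: fully open they stand 13 mm farther back than shut.
Start: joints at [1.177, 0.477, 0.022, 1.555, -0.011, 1.109, -0.083], TCP at [0.19, -0.648, 0.304] pointing down, gripper open.
Joint ranges: [-2.96, 2.96], [-0.34, 2.1], [-1.41, 1.46], [0.24, 2.44], [-1.37, 4.51], [0.17, 1.92], [-2.96, 2.96]. Speed limits (rad/s): [2.39, 2.39, 3.14, 3.14, 3.14, 3.14, 3.14].

### API

Orientations are given as a unit quaternion [w, x, y, z].
In Python, from station import bot, optics gives the robot as it stands.
- The arm moves only by the tool drive_tool, never from a script. Its argument "deltas" is a list of rows, each an object with "gripper": the closure in counts, from 0 (fully open) to 255 (shut); "offset": the shift along the tool's x, y, z in units of 1000 mm (1.0 is 1000 mm), a list of three; "angular": the turn, a rotation vector about the tool's x, y, z in units of 45 degrees (1.0 is 45 degrees), a list of three. In form: [{"gripper": gripper, "offset": [dx, dy, dz], "angular": [rx, ry, rz]}, ...]. A call has 1 to 5 rows; each row is the pose to reach, as a shift and turn from the pose commanded when the call began, along the tool's axes at that moment; what a row does not reach only later rows make up. A row lasts 1/10 s, in which the tool goes at most 50 mm and 8.59 degrees, less where a joint would pass 70% of its speed; a pose out of reach is approached as far as the arm can. A call with a number of a shift or a turn outside -1 to 1 is refused whole. A call with a gripper value outside its range is refused whole. The fingers move at their own pace and stop on an object; "grip_force" is the grip in N (left out, the last holds). Time passes only in rows, so rows that repeat a pose let the fingers close. It gives the time, the measured TCP pose, the force, the opening and the grip force at its end, in the units of the state.
- bot.get_obs(): the state, without advancing time (a new reading comes with each control period).
- optics.read_camera(name): name is "scene" or "top" or "wrist"; returns the picture (384x512x3 uint8, blue, green, red); there is no depth.
- optics.camera_model(name): a dict with "fx", "fy", "cx", "cy" (pixels), "cam_to_world" (4x4, takes a point from camera to world coordinates). Camera axes: x right, y up, looking along -z (the intrinsics and any distortion apply to the point x, -y, -z); pixel columns grow to the right and rows downward; lengths in m; the calibration is good to about 2 mm. A picture is of the moment at which its call begins: read the wrist's pose just before it. camera_model takes no time and is no camera call; for the wrist camera it gives the pose at the moment of the call.
- bot.hand_in(): hands the job in; it is judged then, once.
The state is a dict: "t": time; "q": joint angles; "joint_vel": joint speeds; "joint_torque": joint torques, N m; "eef_pos": TCP position; "tool_rot": TCP orientation; "contact_force": force on the tool from outside, world axes, zero at the start; "torque": the same for the moment, N m; "gripper_width": opening from 0.0 (shut) to 1.0 (fully open); "grasp_force": force on a finger pad.
Only numpy, scipy, OpenCV 4.12 (cv2) and the standard library are available. Lean on these libraries where they do the work, as an engineer would, in place of code of your own. Each camera call takes 0.05 s, during which the arm holds its last target. There are 200 camera calls.

## Working session

There is one attempt and no reset: what is moved stays moved. The work goes in short steps, Python scripts to look and compute and a tool call to move; the robot and the scene stay as the last step left them, time stands still between calls to the robot, and variables do not carry over. Pictures are saved under pics/ and viewed, at most 10 in all, crops included, and the job is handed in when it is done.

Besides the shell and the picture viewer there is one more tool, called as name(argument=value, ...), one argument or row to a line, values as JSON. drive_tool: Moves the arm, as the interface text tells. Its arguments: {"type":"object","properties":{"deltas":{"type":"array"},"grip_force":{"type":"number"}},"required":["deltas"]}

```bash
mkdir -p pics; python3 - <<'E'
from station import bot, optics
import cv2, numpy as np, json
o=bot.get_obs(); print({k:np.round(v,4).tolist() for k,v in o.items()})
for n in ("scene","top"):
    im=optics.read_camera(n); cv2.imwrite(f"pics/{n}0.png",im)
    c=optics.camera_model(n); print(n,{k:np.round(v,4).tolist() if not isinstance(v,str) else v for k,v in c.items()})
a=cv2.imread("pics/scene0.png");b=cv2.imread("pics/top0.png")
cv2.imwrite("pics/top_big.png",cv2.resize(b,(800,600),interpolation=cv2.INTER_CUBIC))
cv2.imwrite("pics/scene_big.png",cv2.resize(a,(800,600),interpolation=cv2.INTER_CUBIC))
E
```

```text
{'t': 0.0, 'q': [1.1769, 0.4778, 0.0224, 1.5565, -0.0115, 1.1093, -0.0831], 'joint_vel': [-0.0022, 0.0006, 0.0, 0.0014, 0.0005, -0.0012, -0.0009], 'joint_torque': [-0.0009, -59.6455, 1.6071, -28.1195, 0.0124, 0.0094, -0.0], 'eef_pos': [0.1902, -0.6472, 0.3029], 'tool_rot': [-0.0009, 0.9898, 0.1424, -0.0002], 'contact_force': [0.2418, 0.1507, 0.2891], 'torque': [0.024, -0.0024, 0.01], 'grasp_force': 0.0, 'gripper_width': 1.0016}
scene {'fx': 373.0443, 'fy': 373.0443, 'cx': 249.7501, 'cy': 195.2862, 'cam_to_world': [[0.7424, -0.4106, 0.5294, 1.0398], [0.6697, 0.4782, -0.5682, -0.5052], [-0.0198, 0.7764, 0.63, 0.6754], [0.0, 0.0, 0.0, 1.0]]}
top {'fx': 446.6328, 'fy': 446.6328, 'cx': 262.1695, 'cy': 192.4839, 'cam_to_world': [[-0.0252, 0.9975, -0.066, 0.4344], [-0.9995, -0.0265, -0.0184, 0.0273], [-0.0201, 0.0655, 0.9977, 1.3401], [0.0, 0.0, 0.0, 1.0]]}
```

View pics/top_big.png

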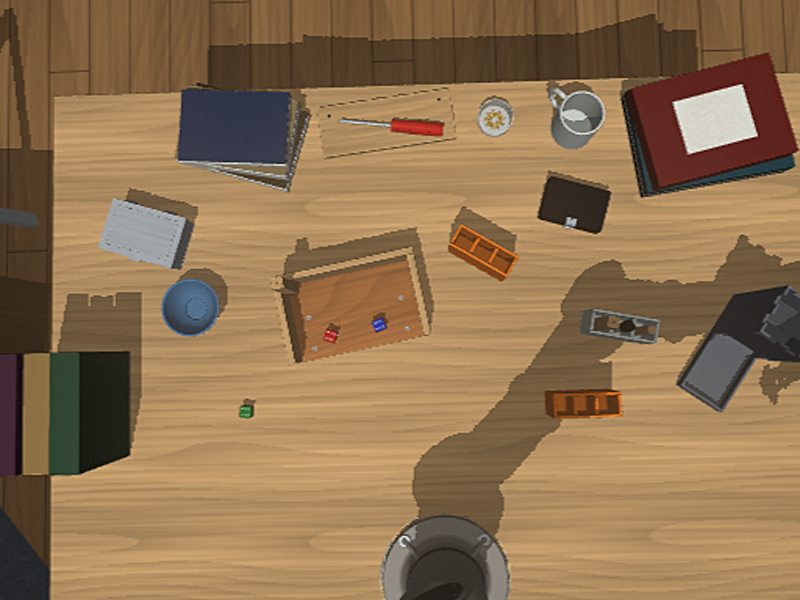

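View pics/scene_big.png

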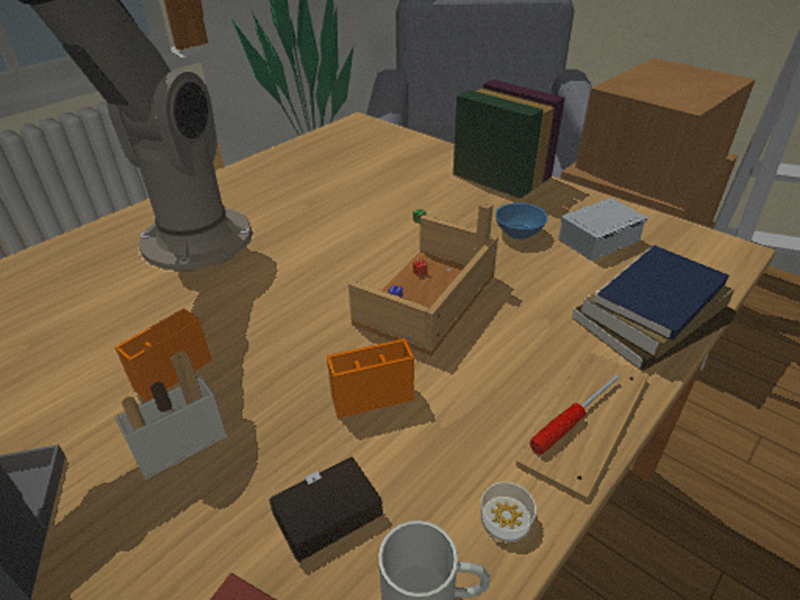

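The top view (800 px) shows a white tidy at (620,326) and two empty orange look-alikes at (483,252) and (583,403). The white one matches the description and is the only one with sticks in it. The post appears to be the left, tallest stick, at (598,322) top and (182,375) scene. The rack's empty back corner is near (412,258). I'll confirm these in enlarged crops.

```bash
python3 - <<'E'
import cv2, numpy as np
a=cv2.imread("pics/scene0.png");b=cv2.imread("pics/top0.png")
def crop(im,x,y,w,h,W,H): return cv2.resize(im[y:y+h,x:x+w],(W,H),interpolation=cv2.INTER_CUBIC)
# top tidy crop origin (365,185) 66x50 x6 ; scene tidy origin (70,205) 80x100 x ; 
m=np.zeros((600,800,3),np.uint8)
m[0:300,0:400]=crop(b,365,190,64,48,400,300)   # 6.25x
m[0:300,400:800]=crop(a,65,215,96,72,400,300)[:300]   # 4.17x
m[300:600,0:400]=crop(b,170,150,112,84,400,300)  # 3.571x
m[300:600,400:800]=crop(a,216,125,112,84,400,300) # 3.571x
cv2.imwrite("pics/crops.png",m)
E
```

```text
(no output)
```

View pics/crops.png

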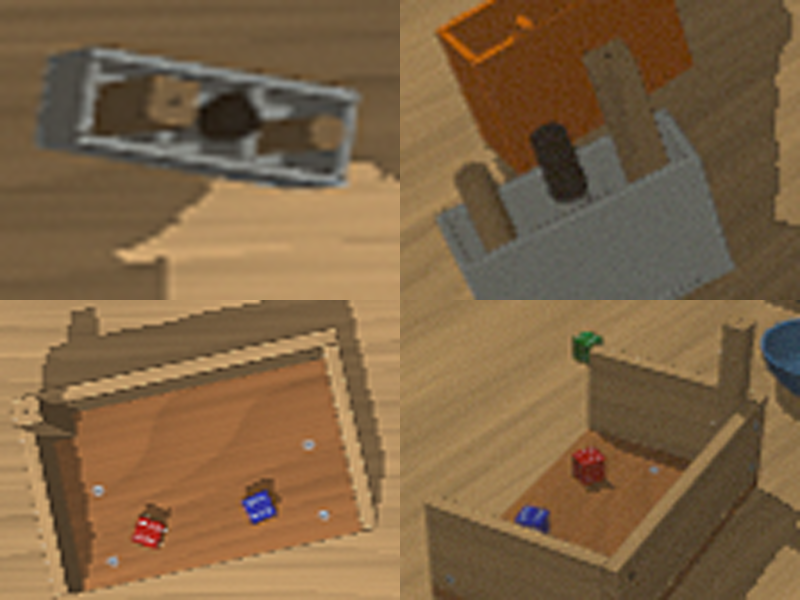

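The crops confirm it: the square-topped, tallest stick is the post, at top-crop (172,100) and scene-crop (607,55). The dark marker is in the middle cell and the round dowel in the far cell. The rack's empty back corner is at crop (330,345). Next I fit the poses using both cameras.

```bash
cat > h.py <<'E'
import numpy as np, json
from station import bot, optics
from scipy.optimize import least_squares
from scipy.spatial.transform import Rotation as R
def proj(c,P):
    T=np.linalg.inv(c["cam_to_world"]); p=np.asarray(P)@T[:3,:3].T+T[:3,3]
    return np.c_[c["cx"]+c["fx"]*p[:,0]/-p[:,2], c["cy"]-c["fy"]*p[:,1]/-p[:,2]]
def ray(c,px,z):
    M=np.asarray(c["cam_to_world"]); d=M[:3,:3]@[(px[0]-c["cx"])/c["fx"],-(px[1]-c["cy"])/c["fy"],-1]
    return M[:3,3]+d*(z-M[2,3])/d[2]
def fit(pts,x0):
    """pts: list of (cam model, local xyz, pixel); pose x,y,yaw"""
    def f(v):
        r=R.from_euler("z",v[2])
        return np.concatenate([(proj(c,[r.apply(l)+[v[0],v[1],0]])[0]-p) for c,l,p in pts])
    return least_squares(f,x0,loss="soft_l1")
E
python3 - <<'E'
from h import *
ct,cs=optics.camera_model("top"),optics.camera_model("scene")
def un(o,s,q,off): return np.array([o[0]+(q[0]-off[0]+.5)/s-.5,o[1]+(q[1]-off[1]+.5)/s-.5])
T1=lambda q:un((365,190),6.25,q,(0,0)); S1=lambda q:un((65,215),4.167,q,(400,0))
T2=lambda q:un((170,150),3.571,q,(0,300)); S2=lambda q:un((216,125),3.571,q,(400,300))
print("post top: topcam",ray(ct,T1((172,100)),.155),"scene",ray(cs,S1((607,55)),.155))
z=.09
pt=[(ct,(.022,.06,z),T1((92,50))),(ct,(.022,-.06,z),T1((357,95))),(ct,(-.022,-.06,z),T1((346,185))),(ct,(-.022,.06,z),T1((82,140)))]
ps=[(cs,(-.022,-.06,z),S1((437,215))),(cs,(.022,-.06,z),S1((470,265))),(cs,(.022,.06,z),S1((697,157))),(cs,(-.022,.06,z),S1((668,112)))]
for n,p in (("t",pt),("s",ps),("both",pt+ps)):
    r=fit(p,[.46,-.3,-.1]);print("tidy",n,r.x.round(4),r.fun.round(1))
v=r.x
for k in (-1,0,1): print("cell",k,R.from_euler("z",v[2]).apply([0,k*.0383,0])[:2]+v[:2])
z=.092
pt=[(ct,(.08,-.13,z),T2((338,329))),(ct,(-.08,-.13,z),T2((374,528))),(ct,(.068,.108,.0)if 0 else (.058,.108,.162),T2((25,410)))]
ps=[(cs,(-.08,-.13,z),S2((427,502))),(cs,(.08,-.13,z),S2((617,572))),(cs,(.058,.108,.162),S2((738,324)))]
for n,p in (("t",pt),("s",ps),("both",pt+ps)):
    r=fit(p,[.5,.05,.2]);v=r.x;print("rack",n,v.round(4),r.fun.round(1),"seat",(R.from_euler("z",v[2]).apply([.058,-.108,.012])+[v[0],v[1],0]).round(4))
E
```

```text
post top: topcam [ 0.46902031 -0.2927988   0.155     ] scene [ 0.46469863 -0.29160455  0.155     ]
tidy t [ 0.4626 -0.3308 -0.1913] [ 0.1 -0.5  0.6 -0.7  0.   0.6 -0.7  0.6]
tidy s [ 0.4615 -0.3281 -0.2   ] [-0.1 -0.2 -1.4  1.6  1.4 -0.2  0.2 -1.4]
tidy both [ 0.4623 -0.3292 -0.1983] [-0.4 -0.5  0.  -0.4 -0.6  0.8 -1.3  0.6 -0.5  0.4 -1.8  2.2  1.1  0.2
 -0.1 -0.9]
cell -1 [ 0.45474572 -0.36676896]
cell 0 [ 0.46229095 -0.32921953]
cell 1 [ 0.46983617 -0.29167011]
rack t [0.5129 0.1585 0.1748] [-0.9  0.2  0.4  0.2  0.3 -0.3] seat [0.5888 0.0622 0.012 ]
rack s [0.5106 0.1601 0.1904] [-0.9  0.1  0.2  0.1  0.5 -0.6] seat [0.588 0.065 0.012]
rack both [0.5123 0.1591 0.1806] [-1.3  0.1  0.3  0.1 -0.1  0.1 -0.9  0.3 -0.1  0.6  1.1 -0. ] seat [0.5888 0.0633 0.012 ]
```

```bash
cat >> h.py <<'E'
def toward(pos,yang=None,base=None):
    """delta (tool axes, interface units) to TCP pos with closing axis at world angle yang, tool straight down"""
    o=bot.get_obs() if base is None else base; q=np.asarray(o["tool_rot"]); r=R.from_quat(q[[1,2,3,0]])
    off=r.inv().apply(np.asarray(pos)-o["eef_pos"])
    y=r.apply([0,1,0]); a=np.arctan2(y[1],y[0])
    if yang is None: yang=a
    d=(yang-a+np.pi/2)%np.pi-np.pi/2; b=a+d
    yv=np.array([np.cos(b),np.sin(b),0]); zv=np.array([0,0,-1.]); t=R.from_matrix(np.c_[np.cross(yv,zv),yv,zv])
    return off.round(4).tolist(), ((r.inv()*t).as_rotvec()/(np.pi/4)).round(4).tolist()
E
python3 -c "
from h import *
print(toward([.468,-.2925,.30],-.195)); c=optics.camera_model('wrist'); print(np.round(c['cam_to_world'],3),c['fx'],bot.get_obs()['eef_pos'])"
```

```text
([0.3666, -0.262, 0.0034], [-0.0019, -0.001, -1.3878])
[[ 0.282  0.912  0.299  0.265]
 [-0.959  0.269  0.085 -0.625]
 [-0.003 -0.311  0.951  0.373]
 [ 0.     0.     0.     1.   ]] 320.4322774222803 [ 0.19017135 -0.64724669  0.30303949]
```

drive_tool(
  deltas=[
    {"gripper": 0,"offset": [0.367,-0.262,0.003],"angular": [-0.002,-0.001,-1.0]},
    {"gripper": 0,"offset": [0.367,-0.262,0.003],"angular": [-0.002,-0.001,-1.0]},
    {"gripper": 0,"offset": [0.367,-0.262,0.003],"angular": [-0.002,-0.001,-1.0]},
    {"gripper": 0,"offset": [0.367,-0.262,0.003],"angular": [-0.002,-0.001,-1.0]},
    {"gripper": 0,"offset": [0.367,-0.262,0.003],"angular": [-0.002,-0.001,-1.0]},
  ],
  grip_force=60,
)

```text
t: 0.6
eef_pos: [0.3453, -0.449, 0.302]
tool_rot: [0.001, 0.867, 0.498, -0.0]
contact_force: [1.1, -0.9, 0.9]
gripper_width: 0.999
grasp_force: 0.0
```

```bash
python3 -c "
from h import *
o=bot.get_obs(); print(o['eef_pos'],o['tool_rot'],toward([.468,-.2925,.30],-.195,o))"
```

```text
[ 0.34531312 -0.4490475   0.30202358] [ 6.33855546e-04  8.67360133e-01  4.97680475e-01 -3.79011268e-04] ([0.1971, 0.0269, 0.0018], [0.0006, 0.0018, -0.4252])
```

drive_tool(
  deltas=[
    {"gripper": 0,"offset": [0.197,0.027,0.002],"angular": [0,0,-0.425]},
    {"gripper": 0,"offset": [0.197,0.027,0.002],"angular": [0,0,-0.425]},
    {"gripper": 0,"offset": [0.197,0.027,0.002],"angular": [0,0,-0.425]},
    {"gripper": 0,"offset": [0.197,0.027,0.002],"angular": [0,0,-0.425]},
    {"gripper": 0,"offset": [0.197,0.027,0.002],"angular": [0,0,-0.425]},
  ],
)

```text
t: 1.1
eef_pos: [0.4728, -0.2878, 0.3002]
tool_rot: [0.0, 0.771, 0.637, 0.002]
contact_force: [0.4, 0.6, -0.5]
gripper_width: 1.006
grasp_force: 0.0
```

```bash
python3 -c "
from h import *
import cv2
c=optics.camera_model('wrist'); im=optics.read_camera('wrist'); o=bot.get_obs()
np.save('w1.npy',c,allow_pickle=True)
print(o['eef_pos'],o['tool_rot'],toward([.468,-.2925,.30],-.195,o))
print(proj(c,[[.468,-.2925,.155]]), c['cam_to_world'][:3,3])
cv2.imwrite('pics/w1.png',cv2.resize(im,(768,576),interpolation=cv2.INTER_CUBIC))"
```

```text
[ 0.47046835 -0.29133588  0.29989608] [3.32954349e-04 7.72161572e-01 6.35426064e-01 3.35662170e-04] ([-0.0016, -0.0022, -0.0001], [0.0012, -0.0001, 0.0017])
[[248.18932693 206.93881285]] [ 0.48604899 -0.21026583  0.37001179]
```

View pics/w1.png

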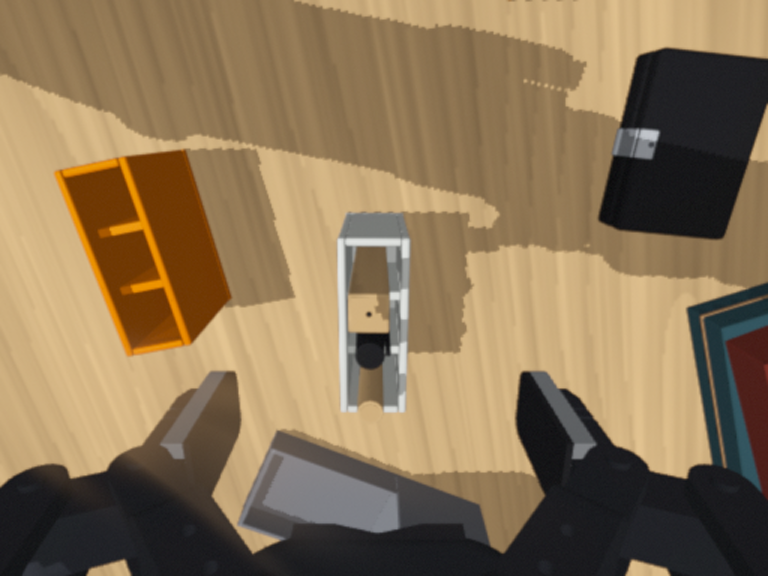

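The wrist view shows the post's square top at about (349–389, 294–332), centre (368.5,313). It sits square to the fingers, with the marker at (370,350) and the dowel at (370,405) below it. The gap between the fingers is centred near column 378.

```bash
python3 -c "
from h import *
c=np.load('w1.npy',allow_pickle=True).item()
s=lambda x,y:((x+.5)/1.5-.5,(y+.5)/1.5-.5)
P=ray(c,s(368.5,313),.155); print(P, [np.round(ray(c,s(*p),.155)[:2],4) for p in ((349,294),(389,294),(349,332),(389,332))])
A,B=ray(c,s(339,240),.09),ray(c,s(341,411),.09);C,D=ray(c,s(409,240),.09),ray(c,s(406,411),.09)
print('rim',A,B,C,D,(A+B+C+D)/4)
for h in (.30,.171): print(toward([P[0],P[1],h],-.195))
"
```

```text
[ 0.46586681 -0.29331802  0.155     ] [array([ 0.4587, -0.2821]), array([ 0.4773, -0.2857]), array([ 0.4546, -0.3013]), array([ 0.4737, -0.3049])]
rim [ 0.45156033 -0.26932165  0.09      ] [ 0.42798595 -0.38414848  0.09      ] [ 0.49250833 -0.27717279  0.09      ] [ 0.47078256 -0.39237692  0.09      ] [ 0.46070929 -0.33075496  0.09      ]
([-0.0028, -0.0041, -0.0001], [0.0012, -0.0001, 0.0017])
([-0.0028, -0.0043, 0.1289], [0.0012, -0.0001, 0.0017])
```

drive_tool(
  deltas=[
    {"gripper": 0,"offset": [-0.003,-0.004,0.03],"angular": [0,0,0]},
    {"gripper": 0,"offset": [-0.003,-0.004,0.07],"angular": [0,0,0]},
    {"gripper": 0,"offset": [-0.003,-0.004,0.105],"angular": [0,0,0]},
    {"gripper": 0,"offset": [-0.003,-0.004,0.128],"angular": [0,0,0]},
    {"gripper": 0,"offset": [-0.003,-0.004,0.128],"angular": [0,0,0]},
  ],
  grip_force=60,
)

```text
t: 1.65
eef_pos: [0.4608, -0.2977, 0.1686]
tool_rot: [-0.003, 0.775, 0.632, -0.002]
contact_force: [0.1, -0.2, -0.5]
gripper_width: 1.0
grasp_force: 0.0
```

drive_tool(
  deltas=[
    {"gripper": 90,"offset": [0,0,0],"angular": [0,0,0]},
    {"gripper": 140,"offset": [0,0,0],"angular": [0,0,0]},
    {"gripper": 150,"offset": [0,0,0],"angular": [0,0,0]},
    {"gripper": 150,"offset": [0,0,0],"angular": [0,0,0]},
    {"gripper": 150,"offset": [0,0,0],"angular": [0,0,0]},
  ],
)

```text
t: 2.15
eef_pos: [0.464, -0.2978, 0.1728]
tool_rot: [0.001, 0.775, 0.632, -0.0]
contact_force: [-0.3, 0.6, 0.2]
gripper_width: 0.409
grasp_force: 0.0
```

```bash
python3 -c "
from h import *
import cv2
c=optics.camera_model('wrist'); im=optics.read_camera('wrist'); o=bot.get_obs()
print(o['t'],o['eef_pos'],o['tool_rot'],o['gripper_width'],o['contact_force'],toward([.4659,-.2933,.171],-.195,o))
cv2.imwrite('pics/w2.png',cv2.resize(im,(768,576),interpolation=cv2.INTER_CUBIC))"
```

```text
2.2 [ 0.46391744 -0.29766408  0.17253492] [ 1.13541960e-03  7.74549794e-01  6.32511854e-01 -2.85028021e-04] 0.41308727485507274 [-0.34443346 -0.51667426  0.02664074] ([0.0047, 0.0011, 0.0015], [0.0018, 0.0024, -0.0079])
```

View pics/w2.png

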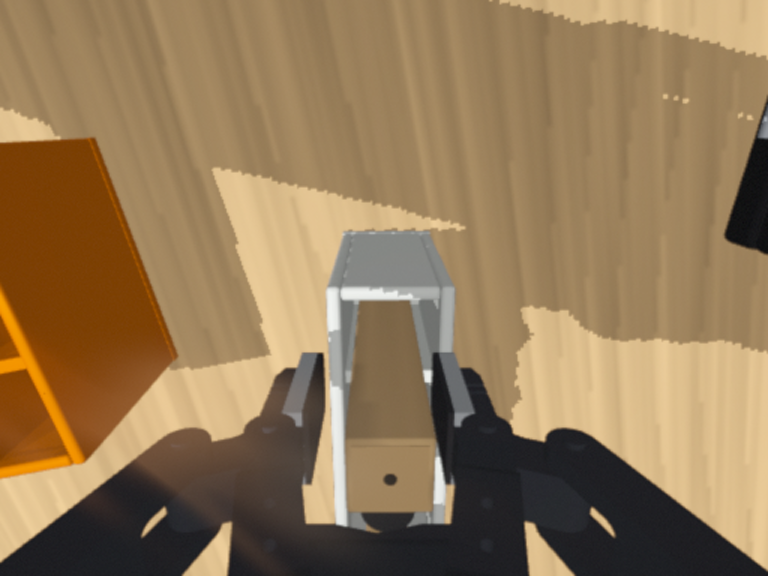

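The post top is at (347–434, 443–512), centre (391,478), while the pads are centred near column 379. So I need to shift about 2.5 mm along tool +y and a few mm along +x before closing.

```bash
python3 -c "
from h import *
c=optics.camera_model('wrist'); o=bot.get_obs()
s=lambda x,y:((x+.5)/1.5-.5,(y+.5)/1.5-.5)
print(ray(c,s(391,478),.155),[o['eef_pos'] for o in (bot.get_obs(),bot.get_obs())]); P=ray(c,s(391,478),.155)
print(toward([P[0],P[1],.171],-.195,o))"
```

```text
[ 0.46630639 -0.29320031  0.155     ] [array([ 0.46391744, -0.29766408,  0.17253492]), array([ 0.46391744, -0.29766408,  0.17253492])]
([0.0049, 0.0014, 0.0015], [0.0018, 0.0024, -0.0079])
```

drive_tool(
  deltas=[
    {"gripper": 150,"offset": [0.005,0.002,0.001],"angular": [0.002,0.002,-0.008]},
    {"gripper": 150,"offset": [0.005,0.002,0.001],"angular": [0.002,0.002,-0.008]},
    {"gripper": 185,"offset": [0.005,0.002,0.001],"angular": [0.002,0.002,-0.008]},
    {"gripper": 255,"offset": [0.005,0.002,0.001],"angular": [0.002,0.002,-0.008]},
    {"gripper": 255,"offset": [0.005,0.002,0.001],"angular": [0.002,0.002,-0.008]},
  ],
  grip_force=70,
)

```text
t: 2.7
eef_pos: [0.4669, -0.2931, 0.1711]
tool_rot: [-0.0, 0.773, 0.635, -0.0]
contact_force: [0.9, 0.4, 0.1]
gripper_width: 0.227
grasp_force: 68.3
```

drive_tool(
  deltas=[
    {"gripper": 255,"offset": [0,0,0],"angular": [0,0,0]},
    {"gripper": 255,"offset": [0,0,0],"angular": [0,0,0]},
    {"gripper": 255,"offset": [0,0,0],"angular": [0,0,0]},
  ],
)

```text
t: 3.0
eef_pos: [0.4669, -0.2931, 0.1711]
tool_rot: [-0.0, 0.773, 0.635, -0.0]
contact_force: [1.0, 0.2, 0.2]
gripper_width: 0.226
grasp_force: 68.3
```

```bash
python3 -c "
from h import *
o=bot.get_obs()
for k in ('t','eef_pos','tool_rot','gripper_width','grasp_force','contact_force','torque'): print(k,np.round(o[k],4))
print(toward([.4663,-.2932,.171],-.195,o))"
```

```text
t 3.0
eef_pos [ 0.4669 -0.2931  0.1711]
tool_rot [-2.000e-04  7.726e-01  6.349e-01 -2.000e-04]
gripper_width 0.2258
grasp_force 68.3355
contact_force [0.9727 0.2349 0.1993]
torque [ 0.0117 -0.2519 -0.0005]
([-0.0002, -0.0005, 0.0001], [-0.0008, -0.0, 0.0001])
```

drive_tool(
  deltas=[
    {"gripper": 255,"offset": [0,0,-0.02],"angular": [0,0,0]},
    {"gripper": 255,"offset": [0,0,-0.05],"angular": [0,0,0]},
    {"gripper": 255,"offset": [0,0,-0.09],"angular": [0,0,0]},
    {"gripper": 255,"offset": [0,0,-0.13],"angular": [0,0,0]},
    {"gripper": 255,"offset": [0,0,-0.15],"angular": [0,0,0]},
  ],
)

```text
t: 3.5
eef_pos: [0.4675, -0.2934, 0.3245]
tool_rot: [0.001, 0.773, 0.635, 0.0]
contact_force: [0.7, -0.1, -1.0]
gripper_width: 0.224
grasp_force: 68.4
```

```bash
python3 -c "
from h import *
o=bot.get_obs()
for k in ('t','eef_pos','gripper_width','grasp_force','contact_force'): print(k,np.round(o[k],4))
a=.18;u=np.array([np.cos(a),np.sin(a)]);v=np.array([-u[1],u[0]]); s=np.array([.5888,.0633])
print(s-.045*u+.035*v, toward([*(s-.045*u+.035*v),.325],a,o))"
```

```text
t 3.5
eef_pos [ 0.4675 -0.2934  0.3245]
gripper_width 0.2235
grasp_force 68.3682
contact_force [ 0.7169 -0.1412 -0.9888]
[0.538261  0.0896782] ([0.3895, -0.0048, -0.0011], [0.0031, 0.0023, -0.4776])
```

drive_tool(
  deltas=[
    {"gripper": 255,"offset": [0.039,0,0],"angular": [0,0,-0.05]},
    {"gripper": 255,"offset": [0.085,0,0],"angular": [0,0,-0.11]},
    {"gripper": 255,"offset": [0.13,-0.001,0],"angular": [0,0,-0.17]},
    {"gripper": 255,"offset": [0.175,-0.002,0],"angular": [0,0,-0.23]},
    {"gripper": 255,"offset": [0.22,-0.003,-0.001],"angular": [0,0,-0.29]},
  ],
)

```text
t: 4.0
eef_pos: [0.506, -0.0751, 0.3218]
tool_rot: [-0.001, 0.695, 0.719, -0.001]
contact_force: [1.4, 0.1, -0.3]
gripper_width: 0.228
grasp_force: 68.3
```

```bash
python3 -c "
from h import *
o=bot.get_obs(); print(o['eef_pos'],toward([.5383,.0897,.325],.18,o))"
```

```text
[ 0.50604599 -0.07513092  0.32183186] ([0.1636, 0.0379, -0.0032], [-0.0022, -0.0001, -0.1855])
```

drive_tool(
  deltas=[
    {"gripper": 255,"offset": [0.045,0.01,-0.001],"angular": [0,0,-0.06]},
    {"gripper": 255,"offset": [0.09,0.02,-0.002],"angular": [0,0,-0.12]},
    {"gripper": 255,"offset": [0.13,0.031,-0.003],"angular": [0,0,-0.17]},
    {"gripper": 255,"offset": [0.158,0.038,-0.003],"angular": [0,0,-0.185]},
    {"gripper": 255,"offset": [0.163,0.038,-0.003],"angular": [0,0,-0.185]},
  ],
)

```text
t: 4.5
eef_pos: [0.5389, 0.0919, 0.3251]
tool_rot: [-0.001, 0.639, 0.769, 0.001]
contact_force: [-0.6, -1.1, 0.2]
gripper_width: 0.225
grasp_force: 68.3
```

```bash
python3 -c "
from h import *
import cv2
optics.read_camera('top');optics.read_camera('top')
c=optics.camera_model('wrist'); im=optics.read_camera('wrist'); t=optics.read_camera('top'); s=optics.read_camera('scene');o=bot.get_obs()
np.save('w3.npy',c,allow_pickle=True)
print(o['t'],o['eef_pos'],o['tool_rot'],toward([.5383,.0897,.325],.18,o))
cv2.imwrite('pics/w3.png',cv2.resize(im,(768,576),interpolation=cv2.INTER_CUBIC));cv2.imwrite('pics/t3.png',t);cv2.imwrite('pics/s3.png',s)"
```

```text
4.75 [0.53901298 0.08547933 0.32472216] [-2.98363344e-04  6.42417278e-01  7.66354400e-01 -9.41269946e-04] ([0.0043, 0.0, -0.0003], [-0.0023, 0.001, -0.0057])
```

View pics/w3.png

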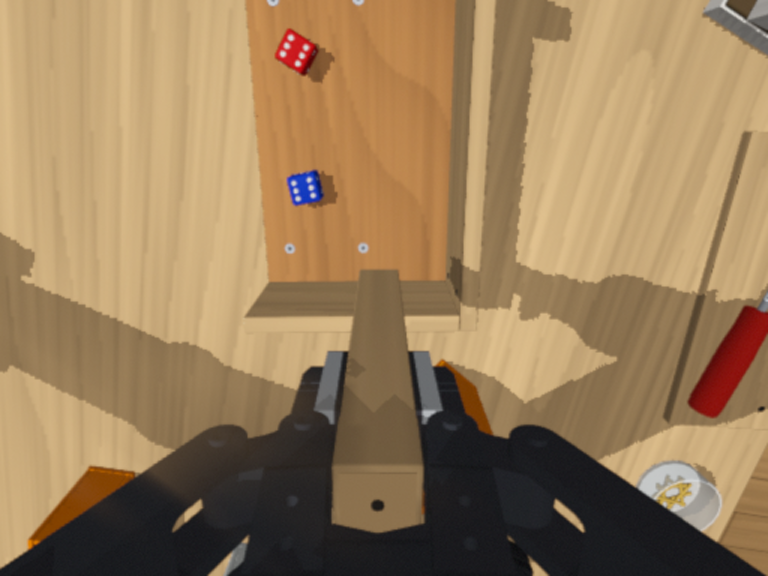

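The wrist view looks along rack +y. The end board's top runs along rows 316–331, the back board's top along columns 459–496, and the empty inner corner is at about (460,316). The post hangs clear at columns 334–424. I'll enlarge the corner.

```bash
python3 -c "
import cv2
im=cv2.imread('pics/w3.png')
im=im[170:350,240:500]; cv2.imwrite('pics/w3c.png',cv2.resize(im,(780,540),interpolation=cv2.INTER_CUBIC))"
```

```text
(no output)
```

View pics/w3c.png

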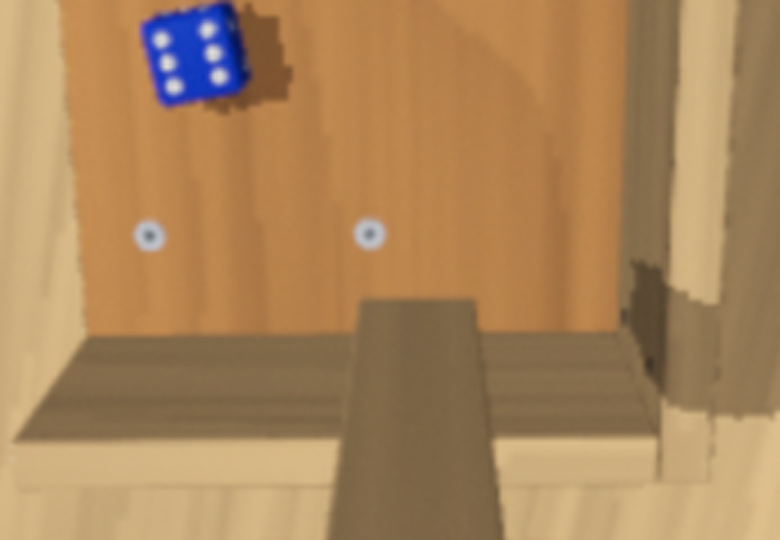

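```bash
cat > m.py <<'E'
from h import *
c=np.load('w3.npy',allow_pickle=True).item(); M=np.array(c['cam_to_world'])
u=lambda q:np.array([((240+(q[0]+.5)/3-.5)+.5)/1.5-.5,((170+(q[1]+.5)/3-.5)+.5)/1.5-.5])
P=[((620,332),(.068,-.118,.012)),((88,336),(-.08,-.118,.012)),((18,440),(-.08,-.118,.092)),((660,437),(.068,-.118,.092)),((16,487),(-.08,-.13,.092)),((708,483),(.08,-.13,.092))]
r=fit([(c,np.array(l),u(q)) for q,l in P],[.512,.159,.18]); v=r.x
print("rack",v.round(4),r.fun.round(1))
R0=R.from_euler('z',v[2]); seat=R0.apply([.058,-.108,.012])+[v[0],v[1],0]
print("seat",seat.round(4))
loc=lambda p:R0.inv().apply(np.array(p)-[v[0],v[1],0])
for q,z in (((683,0),.092),((737,0),.092),((627,0),.012),((60,0),.012)): print("line x",q,loc(ray(c,u(q),z)).round(4))
o=bot.get_obs(); tz=o['eef_pos'][2]
a,b=[loc(ray(c,u(q),tz-.166)) for q in((360,299),(475,299))]
print("foot +y edge, rack axes",a.round(4),b.round(4),"TCP",loc(o['eef_pos']).round(4))
q=np.asarray(o['tool_rot']);rr=R.from_quat(q[[1,2,3,0]]);y=R0.inv().apply(rr.apply([0,1,0]));print("closing axis in rack",y.round(4),"z",rr.apply([0,0,1]).round(4))
for q in ((245,50),(165,105),(195,50)): print("die",loc(ray(c,u(q),.034)).round(3)-np.array([.058,-.108,0]))
E
python3 m.py
```

```text
rack [0.5109 0.1589 0.1876] [-0.4 -0.7 -0.2 -0.8 -1.8  0.2  1.1  0.  -0.3  0.6  1.6  0.6]
seat [0.5881 0.0636 0.012 ]
line x (683, 0) [ 0.0672 -0.0216  0.092 ]
line x (737, 0) [ 0.0783 -0.0217  0.092 ]
line x (627, 0) [ 0.067  -0.0285  0.012 ]
line x (60, 0) [-0.0801 -0.0274  0.012 ]
foot +y edge, rack axes [ 0.0028 -0.0653  0.1587] [ 0.0224 -0.0654  0.1587] TCP [ 0.0139 -0.0774  0.3247]
closing axis in rack [ 0.9999 -0.0121 -0.0018] z [-0.0017 -0.0011 -1.    ]
die [-0.088  0.07   0.034]
die [-0.109  0.057  0.034]
die [-0.1    0.07   0.034]
```

```bash
python3 -c "
from h import *
R0=R.from_euler('z',.187); v=np.array([.5109,.1589,0])
for z in (.325,.196): 
  t=R0.apply([.0523,-.103,z])+v; print(t,toward(t,.187))
"
```

```text
[0.58143716 0.06741886 0.325     ] ([-0.0252, 0.0386, -0.0003], [-0.0023, 0.0009, -0.0146])
[0.58143716 0.06741886 0.196     ] ([-0.0251, 0.0389, 0.1287], [-0.0023, 0.0009, -0.0146])
```

drive_tool(
  deltas=[
    {"gripper": 255,"offset": [-0.015,0.024,0],"angular": [-0.002,0.001,-0.015]},
    {"gripper": 255,"offset": [-0.025,0.039,0.01],"angular": [-0.002,0.001,-0.015]},
    {"gripper": 255,"offset": [-0.025,0.039,0.03],"angular": [-0.002,0.001,-0.015]},
    {"gripper": 255,"offset": [-0.025,0.039,0.05],"angular": [-0.002,0.001,-0.015]},
    {"gripper": 255,"offset": [-0.025,0.039,0.05],"angular": [-0.002,0.001,-0.015]},
  ],
)

```text
t: 5.25
eef_pos: [0.5805, 0.0673, 0.2722]
tool_rot: [-0.002, 0.638, 0.77, -0.002]
contact_force: [-0.1, -1.0, -0.8]
gripper_width: 0.228
grasp_force: 68.5
```

```bash
python3 -c "
from h import *
import cv2
optics.read_camera('top');optics.read_camera('top');optics.read_camera('top')
c=optics.camera_model('wrist'); im=optics.read_camera('wrist'); o=bot.get_obs();np.save('w4.npy',c,allow_pickle=True)
cv2.imwrite('pics/w4.png',cv2.resize(im,(768,576),interpolation=cv2.INTER_CUBIC)[200:500,240:600])
cv2.imwrite('pics/w4.png',cv2.resize(cv2.imread('pics/w4.png'),(720,600),interpolation=cv2.INTER_CUBIC))
R0=R.from_euler('z',.187); v=np.array([.5109,.1589,0])
print(o['t'],o['eef_pos'],R0.inv().apply(o['eef_pos']-v))
for z in (.275,.196): 
  t=R0.apply([.0523,-.103,z])+v; print(t,toward(t,.187,o))
"
```

```text
5.45 [0.58243226 0.06937982 0.27626301] [ 0.05364231 -0.10125823  0.27626301]
[0.58143716 0.06741886 0.275     ] ([-0.0017, -0.0013, 0.0013], [0.0032, -0.0011, 0.0026])
[0.58143716 0.06741886 0.196     ] ([-0.0018, -0.0015, 0.0803], [0.0032, -0.0011, 0.0026])
```

View pics/w4.png

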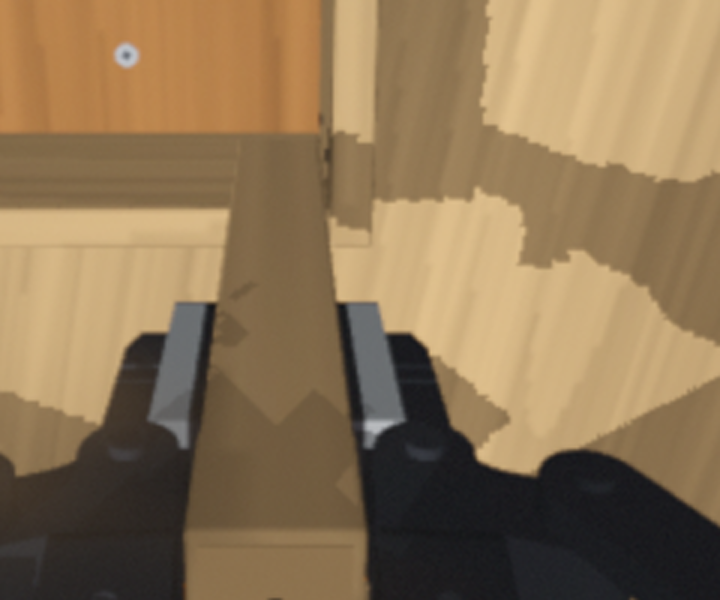

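The crop shows the foot's near edge at row 135, columns 238–318. The back board's top inner edge is at column 331 and the end board's top inner edge at row 208. I'll work out the clearances.

```bash
python3 -c "
from h import *
c=np.load('w4.npy',allow_pickle=True).item()
R0=R.from_euler('z',.187); v=np.array([.5109,.1589,0])
u=lambda q:np.array([(240+(q[0]+.5)/2-.5+.5)/1.5-.5,(200+(q[1]+.5)/2-.5+.5)/1.5-.5])
loc=lambda q,z:R0.inv().apply(ray(c,u(q),z)-v).round(4)
print('foot',loc((238,135),.11),loc((318,135),.11))
print('back inner',loc((333,10),.092),loc((331,150),.092),loc((330,208),.092),'outer',loc((378,10),.092),loc((373,243),.092))
print('end inner',loc((10,208),.092),loc((220,208),.092),'outer',loc((10,245),.092))
print('top edge',loc((186,532),.26),loc((364,532),.26))
print(c['cam_to_world'])
"
```

```text
foot [ 0.0422 -0.091   0.11  ] [ 0.0626 -0.091   0.11  ]
back inner [ 0.0669 -0.0619  0.092 ] [ 0.0671 -0.1006  0.092 ] [ 0.0672 -0.1176  0.092 ] outer [ 0.0788 -0.0619  0.092 ] [ 0.0796 -0.1283  0.092 ]
end inner [-0.0229 -0.1178  0.092 ] [ 0.0362 -0.1177  0.092 ] outer [-0.0239 -0.1291  0.092 ]
top edge [ 0.0422 -0.0915  0.26  ] [ 0.0612 -0.0914  0.26  ]
[[ 9.82187892e-01 -1.78576434e-01 -5.84585517e-02  5.65772416e-01]
 [ 1.87900281e-01  9.34524383e-01  3.02254299e-01  1.46633016e-01]
 [ 6.55447114e-04 -3.07854891e-01  9.51433096e-01  3.45667397e-01]
 [ 0.00000000e+00  0.00000000e+00  0.00000000e+00  1.00000000e+00]]
```

drive_tool(
  deltas=[
    {"gripper": 255,"offset": [0,0,0.02],"angular": [0.003,-0.001,0]},
    {"gripper": 255,"offset": [0,0,0.045],"angular": [0.003,-0.001,0]},
    {"gripper": 255,"offset": [0,0,0.068],"angular": [0.003,-0.001,0]},
    {"gripper": 255,"offset": [0,0,0.08],"angular": [0.003,-0.001,0]},
    {"gripper": 255,"offset": [0,0,0.08],"angular": [0.003,-0.001,0]},
  ],
)

```text
t: 5.95
eef_pos: [0.5815, 0.0696, 0.1943]
tool_rot: [-0.001, 0.637, 0.771, -0.001]
contact_force: [-0.5, 0.7, 0.5]
gripper_width: 0.231
grasp_force: 68.5
```

drive_tool(
  deltas=[
    {"gripper": 255,"offset": [0,0,0.004],"angular": [0,0,0]},
    {"gripper": 255,"offset": [0,0,0.008],"angular": [0,0,0]},
    {"gripper": 255,"offset": [0,0,0.011],"angular": [0,0,0]},
    {"gripper": 255,"offset": [0,0,0.012],"angular": [0,0,0]},
    {"gripper": 255,"offset": [0,0,0.012],"angular": [0,0,0]},
  ],
)

```text
t: 6.45
eef_pos: [0.582, 0.0699, 0.1831]
tool_rot: [-0.001, 0.637, 0.771, -0.0]
contact_force: [0.1, -0.0, -0.5]
gripper_width: 0.223
grasp_force: 68.5
```

drive_tool(
  deltas=[
    {"gripper": 255,"offset": [0,0,0],"angular": [0,0,0]},
    {"gripper": 255,"offset": [0,0,0],"angular": [0,0,0]},
  ],
)

```text
t: 6.65
eef_pos: [0.5821, 0.0699, 0.1832]
tool_rot: [-0.001, 0.637, 0.771, -0.0]
contact_force: [-0.5, -1.0, -0.9]
gripper_width: 0.228
grasp_force: 68.5
```

```bash
cat >> h.py <<'E'
def st(yaw=.189):
    o=bot.get_obs(); R0=R.from_euler('z',yaw); v=np.array([.5109,.1589,0])
    q=np.asarray(o['tool_rot']);rr=R.from_quat(q[[1,2,3,0]])
    print("t",round(o['t'],2),"tcp rack",R0.inv().apply(o['eef_pos']-v).round(4),"F rack",R0.inv().apply(o['contact_force']).round(2),"M rack",R0.inv().apply(o['torque']).round(3),"rotvec to square",toward(o['eef_pos'],yaw,o)[1],"yax",R0.inv().apply(rr.apply([0,1,0])).round(4),"grip",round(o['grasp_force'],1),round(o['gripper_width'],3))
E
python3 -c "
from h import *
st()"
```

```text
t 6.65 tcp rack [ 0.0532 -0.1007  0.1832] F rack [-0.7  -0.88 -0.92] M rack [ 0.017  0.003 -0.005] rotvec to square [-0.0017, -0.0005, 0.0012] yax [ 1.0e+00  9.0e-04 -1.3e-03] grip 68.5 0.228
```

drive_tool(
  deltas=[
    {"gripper": 255,"offset": [0,0,0.001],"angular": [0,0,0]},
    {"gripper": 255,"offset": [0,0,0.002],"angular": [0,0,0]},
    {"gripper": 255,"offset": [0,0,0.003],"angular": [0,0,0]},
    {"gripper": 255,"offset": [0,0,0.0035],"angular": [0,0,0]},
    {"gripper": 255,"offset": [0,0,0.0035],"angular": [0,0,0]},
  ],
)

```text
t: 7.15
eef_pos: [0.5819, 0.0699, 0.1794]
tool_rot: [-0.001, 0.637, 0.771, -0.001]
contact_force: [0.1, 0.2, 0.1]
gripper_width: 0.226
grasp_force: 68.5
```

drive_tool(
  deltas=[
    {"gripper": 255,"offset": [0,0,0.0002],"angular": [0,0,0]},
    {"gripper": 255,"offset": [0,0,0.0004],"angular": [0,0,0]},
    {"gripper": 255,"offset": [0,0,0.0006],"angular": [0,0,0]},
    {"gripper": 255,"offset": [0,0,0.0006],"angular": [0,0,0]},
  ],
)

```text
t: 7.55
eef_pos: [0.5819, 0.0699, 0.1789]
tool_rot: [-0.001, 0.637, 0.771, -0.001]
contact_force: [-0.1, 0.6, 0.0]
gripper_width: 0.227
grasp_force: 68.5
```

drive_tool(
  deltas=[
    {"gripper": 255,"offset": [0,0,0.0002],"angular": [0,0,0]},
    {"gripper": 255,"offset": [0,0,0.0004],"angular": [0,0,0]},
    {"gripper": 255,"offset": [0,0,0.0006],"angular": [0,0,0]},
    {"gripper": 255,"offset": [0,0,0.0006],"angular": [0,0,0]},
  ],
)

```text
t: 7.95
eef_pos: [0.5819, 0.0699, 0.1783]
tool_rot: [-0.001, 0.637, 0.771, -0.001]
contact_force: [-0.4, 0.9, -0.1]
gripper_width: 0.227
grasp_force: 68.5
```

drive_tool(
  deltas=[
    {"gripper": 255,"offset": [0,0,0.0002],"angular": [0,0,0]},
    {"gripper": 255,"offset": [0,0,0.0004],"angular": [0,0,0]},
    {"gripper": 255,"offset": [0,0,0.0004],"angular": [0,0,0]},
  ],
)

```text
t: 8.25
eef_pos: [0.582, 0.0699, 0.1781]
tool_rot: [-0.001, 0.637, 0.771, -0.0]
contact_force: [-0.3, 0.1, 1.6]
gripper_width: 0.225
grasp_force: 68.8
```

drive_tool(
  deltas=[
    {"gripper": 255,"offset": [0,0,0.0002],"angular": [0,0,0]},
    {"gripper": 255,"offset": [0,0,0.0004],"angular": [0,0,0]},
    {"gripper": 255,"offset": [0,0,0.0004],"angular": [0,0,0]},
  ],
)

```text
t: 8.55
eef_pos: [0.5821, 0.07, 0.1781]
tool_rot: [-0.0, 0.637, 0.771, -0.0]
contact_force: [-1.8, -0.1, 5.5]
gripper_width: 0.226
grasp_force: 69.4
```

drive_tool(
  deltas=[
    {"gripper": 255,"offset": [0,0,0.0002],"angular": [0,0,0]},
    {"gripper": 255,"offset": [0,0,0.0004],"angular": [0,0,0]},
    {"gripper": 255,"offset": [0,0,0.0004],"angular": [0,0,0]},
  ],
)

```text
t: 8.85
eef_pos: [0.5821, 0.07, 0.1781]
tool_rot: [-0.0, 0.637, 0.771, -0.0]
contact_force: [-3.1, -1.6, 9.3]
gripper_width: 0.224
grasp_force: 69.8
```

drive_tool(
  deltas=[
    {"gripper": 255,"offset": [0,0,-0.0009],"angular": [0,0,0]},
    {"gripper": 255,"offset": [-0.001,0,-0.0009],"angular": [0,0,0]},
    {"gripper": 255,"offset": [-0.002,0,-0.0009],"angular": [0,0,0]},
    {"gripper": 255,"offset": [-0.003,0,-0.0009],"angular": [0,0,0]},
    {"gripper": 255,"offset": [-0.004,0,-0.0009],"angular": [0,0,0]},
  ],
)

```text
t: 9.35
eef_pos: [0.5829, 0.0663, 0.1781]
tool_rot: [-0.001, 0.637, 0.771, -0.0]
contact_force: [-0.3, 1.7, 1.9]
gripper_width: 0.229
grasp_force: 68.8
```

drive_tool(
  deltas=[
    {"gripper": 255,"offset": [-0.0004,0,0],"angular": [0,0,0]},
    {"gripper": 255,"offset": [-0.0008,0,0],"angular": [0,0,0]},
    {"gripper": 255,"offset": [-0.0012,0,0],"angular": [0,0,0]},
    {"gripper": 255,"offset": [-0.0012,0,0],"angular": [0,0,0]},
  ],
)

```text
t: 9.75
eef_pos: [0.5831, 0.0649, 0.1781]
tool_rot: [-0.001, 0.637, 0.771, -0.0]
contact_force: [-0.5, 1.7, 2.2]
gripper_width: 0.223
grasp_force: 68.8
```

```bash
python3 -c "
from h import *
st()"
```

```text
t 9.75 tcp rack [ 0.0532 -0.1059  0.1781] F rack [-0.15  1.77  2.18] M rack [ 0.563 -0.072 -0.027] rotvec to square [-0.0016, -0.0007, 0.0012] yax [ 1.      0.001  -0.0012] grip 68.8 0.223
```

drive_tool(
  deltas=[
    {"gripper": 255,"offset": [-0.0002,0,-0.0002],"angular": [0,0,0]},
    {"gripper": 255,"offset": [-0.0005,0,-0.0002],"angular": [0,0,0]},
    {"gripper": 255,"offset": [-0.0008,0,-0.0002],"angular": [0,0,0]},
    {"gripper": 255,"offset": [-0.0008,0,-0.0002],"angular": [0,0,0]},
  ],
)

```text
t: 10.15
eef_pos: [0.583, 0.0638, 0.1781]
tool_rot: [-0.001, 0.637, 0.771, -0.001]
contact_force: [-0.1, 1.0, 1.2]
gripper_width: 0.227
grasp_force: 68.7
```

drive_tool(
  deltas=[
    {"gripper": 255,"offset": [-0.0002,0,0],"angular": [0,0,0]},
    {"gripper": 255,"offset": [-0.0004,0,0],"angular": [0,0,0]},
    {"gripper": 255,"offset": [-0.0004,0,0],"angular": [0,0,0]},
  ],
)

```text
t: 10.45
eef_pos: [0.5831, 0.0635, 0.1781]
tool_rot: [-0.001, 0.637, 0.771, -0.001]
contact_force: [0.4, 0.5, 0.4]
gripper_width: 0.223
grasp_force: 68.6
```

drive_tool(
  deltas=[
    {"gripper": 255,"offset": [-0.0002,0,0],"angular": [0,0,0]},
    {"gripper": 255,"offset": [-0.0004,0,0],"angular": [0,0,0]},
    {"gripper": 255,"offset": [-0.0004,0,0],"angular": [0,0,0]},
  ],
)

```text
t: 10.75
eef_pos: [0.5832, 0.063, 0.1781]
tool_rot: [-0.001, 0.637, 0.771, -0.001]
contact_force: [-0.1, 1.4, 0.6]
gripper_width: 0.224
grasp_force: 68.6
```

```bash
python3 -c "
from h import *
st()"
```

```text
t 10.75 tcp rack [ 0.053  -0.1077  0.1781] F rack [0.16 1.39 0.64] M rack [0.101 0.035 0.01 ] rotvec to square [-0.0025, -0.0003, 0.001] yax [ 1.0e+00  8.0e-04 -1.9e-03] grip 68.6 0.224
```

drive_tool(
  deltas=[
    {"gripper": 255,"offset": [-0.0002,0,0],"angular": [0,0,0]},
    {"gripper": 255,"offset": [-0.0004,0,0],"angular": [0,0,0]},
    {"gripper": 255,"offset": [-0.0004,0,0],"angular": [0,0,0]},
  ],
)

```text
t: 11.05
eef_pos: [0.5833, 0.0627, 0.1781]
tool_rot: [-0.001, 0.637, 0.771, -0.001]
contact_force: [0.3, 0.7, -0.1]
gripper_width: 0.219
grasp_force: 68.6
```

drive_tool(
  deltas=[
    {"gripper": 255,"offset": [-0.0002,0,0],"angular": [0,0,0]},
    {"gripper": 255,"offset": [-0.0004,0,0],"angular": [0,0,0]},
    {"gripper": 255,"offset": [-0.0004,0,0],"angular": [0,0,0]},
  ],
)

```text
t: 11.35
eef_pos: [0.5833, 0.0626, 0.1781]
tool_rot: [-0.001, 0.637, 0.771, -0.001]
contact_force: [-0.4, 1.3, -0.2]
gripper_width: 0.223
grasp_force: 68.6
```

```bash
python3 -c "
from h import *
st()"
```

```text
t 11.35 tcp rack [ 0.053  -0.1082  0.1781] F rack [-0.16  1.37 -0.21] M rack [ 0.286 -0.008 -0.005] rotvec to square [-0.0023, -0.0008, 0.0013] yax [ 1.      0.001  -0.0018] grip 68.6 0.223
```

drive_tool(
  deltas=[
    {"gripper": 255,"offset": [-0.0002,0,0],"angular": [0,0,0]},
    {"gripper": 255,"offset": [-0.0004,0,0],"angular": [0,0,0]},
    {"gripper": 255,"offset": [-0.0004,0,0],"angular": [0,0,0]},
  ],
)

```text
t: 11.65
eef_pos: [0.5833, 0.0625, 0.1781]
tool_rot: [-0.001, 0.637, 0.771, -0.0]
contact_force: [0.1, 2.7, 0.3]
gripper_width: 0.228
grasp_force: 68.6
```

```bash
python3 -c "
from h import *
import cv2
st()
c=optics.camera_model('wrist'); im=optics.read_camera('wrist');np.save('w5.npy',c,allow_pickle=True); s=optics.read_camera('scene')
a=cv2.resize(im[150:384,150:350],(513,600),interpolation=cv2.INTER_CUBIC); b=cv2.resize(s[90:230,215:330],(287,350),interpolation=cv2.INTER_CUBIC)
import numpy as n
m=n.zeros((600,800,3),n.uint8); m[:,:513]=a; m[:350,513:]=b; cv2.imwrite('pics/w5.png',m)
"
```

```text
t 11.65 tcp rack [ 0.053  -0.1083  0.1781] F rack [0.62 2.61 0.27] M rack [ 0.683  0.066 -0.012] rotvec to square [-0.0023, -0.0013, 0.0016] yax [ 1.      0.0013 -0.0018] grip 68.6 0.228
```

View pics/w5.png

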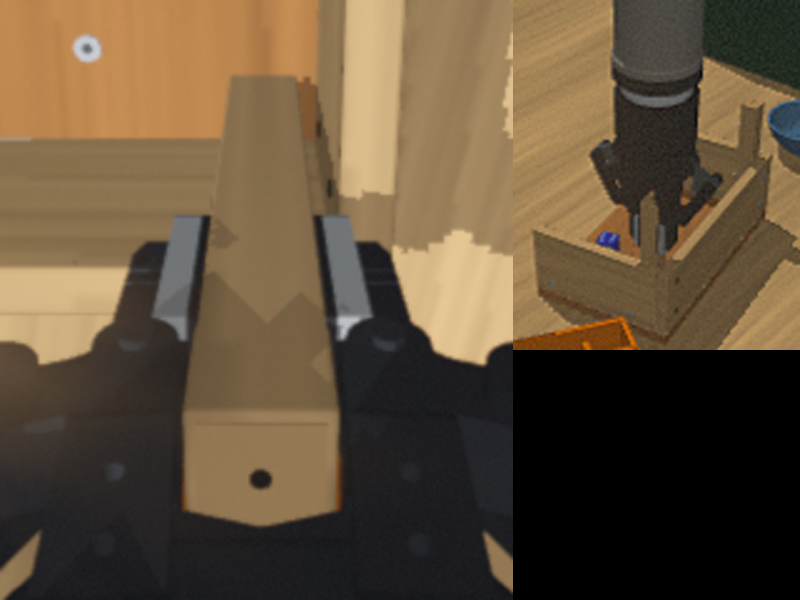

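The wrist crop shows the foot's near edge at row 75, columns 231–297, and the end-board/base line at row 138. The base/back-board line is at column 318. I'll check the gap and tilt numerically.

```bash
python3 -c "
from h import *
c=np.load('w5.npy',allow_pickle=True).item()
R0=R.from_euler('z',.189); v=np.array([.5109,.1589,0])
u=lambda q:np.array([150+(q[0]+.5)/2.565-.5,150+(q[1]+.5)/2.565-.5])
loc=lambda q,z:R0.inv().apply(ray(c,u(q),z)-v).round(4)
print('foot',loc((231,75),.012),loc((297,75),.012),'top +y edge',loc((184,409),.162),loc((339,409),.162))
print('end base',loc((10,138),.012),loc((210,138),.012),'end top',loc((10,267),.092),loc((120,267),.092))
print('back',loc((318,60),.012),loc((342,60),.092),loc((340,190),.092))
"
```

```text
foot [ 0.0417 -0.0986  0.012 ] [ 0.0615 -0.0985  0.012 ] top +y edge [ 0.0416 -0.0979  0.162 ] [ 0.061  -0.0979  0.162 ]
end base [-0.0263 -0.1189  0.012 ] [ 0.0351 -0.1187  0.012 ] end top [-0.0027 -0.1179  0.092 ] [ 0.0209 -0.1178  0.092 ]
back [ 0.0676 -0.0938  0.012 ] [ 0.0669 -0.0718  0.092 ] [ 0.0673 -0.0997  0.092 ]
```

drive_tool(
  deltas=[
    {"gripper": 255,"offset": [0.0002,0,0],"angular": [0,0,0]},
    {"gripper": 255,"offset": [0.0002,0.001,0],"angular": [0,0,0]},
    {"gripper": 255,"offset": [0.0002,0.002,0],"angular": [0,0,0]},
    {"gripper": 255,"offset": [0.0002,0.003,0],"angular": [0,0,0]},
    {"gripper": 255,"offset": [0.0002,0.0038,0],"angular": [0,0,0]},
  ],
)

```text
t: 12.25
eef_pos: [0.5864, 0.0631, 0.1781]
tool_rot: [-0.001, 0.637, 0.771, -0.001]
contact_force: [-4.5, 3.4, 2.0]
gripper_width: 0.228
grasp_force: 68.7
```

drive_tool(
  deltas=[
    {"gripper": 255,"offset": [0,0.0003,0],"angular": [0,0,0]},
    {"gripper": 255,"offset": [0,0.0006,0],"angular": [0,0,0]},
    {"gripper": 255,"offset": [0,0.0006,0],"angular": [0,0,0]},
  ],
)

```text
t: 12.55
eef_pos: [0.5871, 0.0633, 0.1781]
tool_rot: [-0.001, 0.637, 0.771, -0.001]
contact_force: [-4.7, 3.0, 3.0]
gripper_width: 0.222
grasp_force: 68.7
```

```bash
python3 -c "
from h import *
st()"
```

```text
t 12.55 tcp rack [ 0.0569 -0.1083  0.1781] F rack [-4.02  3.81  2.95] M rack [ 0.88   1.034 -0.036] rotvec to square [-0.0041, -0.0006, 0.0013] yax [ 1.      0.001  -0.0032] grip 68.7 0.222
```

drive_tool(
  deltas=[
    {"gripper": 255,"offset": [0.0003,-0.0002,-0.0002],"angular": [0,0,0]},
    {"gripper": 255,"offset": [0.0003,-0.0002,-0.0002],"angular": [0,0,0]},
    {"gripper": 255,"offset": [0.0003,0,-0.0002],"angular": [0,0,0]},
  ],
)

```text
t: 12.85
eef_pos: [0.5876, 0.0633, 0.1783]
tool_rot: [-0.001, 0.637, 0.771, -0.001]
contact_force: [-2.3, 2.4, -1.6]
gripper_width: 0.229
grasp_force: 68.3
```

```bash
python3 -c "
from h import *
st()"
```

```text
t 12.85 tcp rack [ 0.0574 -0.1083  0.1783] F rack [-1.85  2.81 -1.56] M rack [ 0.733  0.512 -0.027] rotvec to square [-0.0023, -0.0006, 0.001] yax [ 1.0e+00  8.0e-04 -1.8e-03] grip 68.3 0.229
```

drive_tool(
  deltas=[
    {"gripper": 255,"offset": [0.0003,0.0003,0.0001],"angular": [0,0,0]},
    {"gripper": 255,"offset": [0.0003,0.0006,0.0001],"angular": [0,0,0]},
    {"gripper": 255,"offset": [0.0003,0.0006,0.0001],"angular": [0,0,0]},
  ],
)

```text
t: 13.15
eef_pos: [0.5885, 0.0636, 0.1783]
tool_rot: [-0.0, 0.637, 0.771, -0.0]
contact_force: [-0.1, 2.7, -0.4]
gripper_width: 0.225
grasp_force: 68.4
```

drive_tool(
  deltas=[
    {"gripper": 255,"offset": [0,0.0002,0],"angular": [0,0,0]},
    {"gripper": 255,"offset": [0,0.0004,0],"angular": [0,0,0]},
    {"gripper": 255,"offset": [0,0.0004,0],"angular": [0,0,0]},
  ],
)

```text
t: 13.45
eef_pos: [0.5888, 0.0636, 0.1784]
tool_rot: [-0.0, 0.637, 0.771, -0.0]
contact_force: [-1.2, 2.2, -0.7]
gripper_width: 0.224
grasp_force: 68.4
```

```bash
python3 -c "
from h import *
st()"
```

```text
t 13.45 tcp rack [ 0.0586 -0.1082  0.1784] F rack [-0.75  2.4  -0.67] M rack [ 0.373  0.23  -0.039] rotvec to square [-0.0016, -0.0002, 0.001] yax [ 1.0e+00  8.0e-04 -1.3e-03] grip 68.4 0.224
```

drive_tool(
  deltas=[
    {"gripper": 255,"offset": [0.0001,0.0002,0.0002],"angular": [0,0,0]},
    {"gripper": 255,"offset": [0.0001,0.0004,0.0002],"angular": [0,0,0]},
    {"gripper": 255,"offset": [0.0001,0.0004,0.0002],"angular": [0,0,0]},
  ],
)

```text
t: 13.75
eef_pos: [0.5891, 0.0638, 0.1782]
tool_rot: [-0.001, 0.637, 0.771, -0.001]
contact_force: [-1.1, 0.7, 0.3]
gripper_width: 0.225
grasp_force: 68.6
```

```bash
python3 -c "
from h import *
st()"
```

```text
t 13.75 tcp rack [ 0.0589 -0.1081  0.1782] F rack [-0.91  0.89  0.31] M rack [ 0.184  0.336 -0.04 ] rotvec to square [-0.002, -0.0001, 0.0008] yax [ 1.0e+00  7.0e-04 -1.6e-03] grip 68.6 0.225
```

drive_tool(
  deltas=[
    {"gripper": 255,"offset": [0,0.0002,0],"angular": [0,0,0]},
    {"gripper": 255,"offset": [0,0.0004,0],"angular": [0,0,0]},
    {"gripper": 255,"offset": [0,0.0004,0],"angular": [0,0,0]},
  ],
)

```text
t: 14.05
eef_pos: [0.5892, 0.0638, 0.1781]
tool_rot: [-0.001, 0.637, 0.771, -0.001]
contact_force: [-2.9, -0.7, 2.1]
gripper_width: 0.224
grasp_force: 68.8
```

```bash
python3 -c "
from h import *
st()"
```

```text
t 14.05 tcp rack [ 0.0591 -0.1081  0.1781] F rack [-3.01 -0.16  2.14] M rack [0.082 0.706 0.031] rotvec to square [-0.0027, 0.0001, 0.0008] yax [ 1.0e+00  6.0e-04 -2.2e-03] grip 68.8 0.224
```

drive_tool(
  deltas=[
    {"gripper": 255,"offset": [0,0.0001,-0.0002],"angular": [-0.002,0,0]},
    {"gripper": 255,"offset": [0,0.0002,-0.0002],"angular": [-0.002,0,0]},
    {"gripper": 255,"offset": [0,0.0002,-0.0002],"angular": [-0.002,0,0]},
  ],
)

```text
t: 14.35
eef_pos: [0.5892, 0.0638, 0.1781]
tool_rot: [-0.0, 0.637, 0.771, -0.0]
contact_force: [-3.9, -0.3, 2.0]
gripper_width: 0.224
grasp_force: 68.8
```

```bash
python3 -c "
from h import *
st()"
```

```text
t 14.35 tcp rack [ 0.059  -0.1081  0.1781] F rack [-3.9   0.44  1.99] M rack [-0.096  1.035 -0.01 ] rotvec to square [-0.0015, -0.0, 0.001] yax [ 1.0e+00  8.0e-04 -1.1e-03] grip 68.8 0.224
```

drive_tool(
  deltas=[
    {"gripper": 255,"offset": [0,0.0001,-0.0001],"angular": [0.001,0,0]},
    {"gripper": 255,"offset": [0,0.0002,-0.0001],"angular": [0.002,0,0]},
    {"gripper": 255,"offset": [0,0.0003,-0.0001],"angular": [0.002,0,0]},
    {"gripper": 255,"offset": [0,0.0003,-0.0001],"angular": [0.002,0,0]},
  ],
)

```text
t: 14.75
eef_pos: [0.5894, 0.0639, 0.1781]
tool_rot: [-0.001, 0.637, 0.771, -0.001]
contact_force: [-4.4, -1.3, 2.2]
gripper_width: 0.229
grasp_force: 68.7
```

```bash
python3 -c "
from h import *
st()"
```

```text
t 14.75 tcp rack [ 0.0592 -0.1081  0.1781] F rack [-4.6  -0.45  2.24] M rack [-0.165  1.255  0.054] rotvec to square [-0.0039, -0.0, 0.0009] yax [ 1.0e+00  7.0e-04 -3.1e-03] grip 68.7 0.229
```

drive_tool(
  deltas=[
    {"gripper": 255,"offset": [0,0.0001,-0.0002],"angular": [0,0,0]},
    {"gripper": 255,"offset": [0,0.0002,-0.0002],"angular": [0,0,0]},
    {"gripper": 255,"offset": [0,0.0003,-0.0002],"angular": [0,0,0]},
    {"gripper": 255,"offset": [0,0.0003,-0.0002],"angular": [0,0,0]},
  ],
)

```text
t: 15.15
eef_pos: [0.5894, 0.0638, 0.1781]
tool_rot: [-0.001, 0.637, 0.771, -0.001]
contact_force: [-6.1, -1.2, -0.1]
gripper_width: 0.229
grasp_force: 68.6
```

```bash
python3 -c "
from h import *
st()"
```

```text
t 15.15 tcp rack [ 0.0593 -0.1081  0.1781] F rack [-6.17 -0.01 -0.07] M rack [-0.144  1.392 -0.009] rotvec to square [-0.0047, 0.0, 0.001] yax [ 1.0e+00  8.0e-04 -3.7e-03] grip 68.6 0.229
```

drive_tool(
  deltas=[
    {"gripper": 255,"offset": [-0.0001,0.0001,0],"angular": [0,0,0]},
    {"gripper": 255,"offset": [-0.0002,0.0002,0],"angular": [0,0,0]},
    {"gripper": 255,"offset": [-0.0002,0.0003,0],"angular": [0,0,0]},
    {"gripper": 255,"offset": [-0.0002,0.0004,0],"angular": [0,0,0]},
    {"gripper": 255,"offset": [-0.0002,0.0004,0],"angular": [0,0,0]},
  ],
)

```text
t: 15.65
eef_pos: [0.5895, 0.0639, 0.1782]
tool_rot: [-0.001, 0.637, 0.771, -0.002]
contact_force: [-7.2, -2.4, 1.7]
gripper_width: 0.228
grasp_force: 68.7
```

```bash
python3 -c "
from h import *
st()"
```

```text
t 15.65 tcp rack [ 0.0594 -0.1081  0.1782] F rack [-7.5  -1.04  1.66] M rack [-0.055  1.686 -0.075] rotvec to square [-0.0055, -0.0001, 0.0012] yax [ 1.0e+00  9.0e-04 -4.3e-03] grip 68.7 0.228
```

drive_tool(
  deltas=[
    {"gripper": 255,"offset": [-0.0002,0.0001,-0.0001],"angular": [0,0,0]},
    {"gripper": 255,"offset": [-0.0004,0.0002,-0.0001],"angular": [0,0,0]},
    {"gripper": 255,"offset": [-0.0005,0.0003,-0.0001],"angular": [0,0,0]},
    {"gripper": 255,"offset": [-0.0005,0.0004,-0.0001],"angular": [0,0,0]},
    {"gripper": 255,"offset": [-0.0005,0.0004,-0.0001],"angular": [0,0,0]},
  ],
)

```text
t: 16.15
eef_pos: [0.5896, 0.0639, 0.1782]
tool_rot: [-0.002, 0.637, 0.771, -0.002]
contact_force: [-8.1, -1.2, 1.5]
gripper_width: 0.224
grasp_force: 68.8
```

```bash
python3 -c "
from h import *
import cv2
st()
optics.read_camera('top');st()
c=optics.camera_model('wrist'); im=optics.read_camera('wrist');np.save('w6.npy',c,allow_pickle=True); s=optics.read_camera('scene')
a=cv2.resize(im[150:384,150:350],(513,600),interpolation=cv2.INTER_CUBIC); b=cv2.resize(s[90:230,215:330],(287,350),interpolation=cv2.INTER_CUBIC)
e=cv2.resize(s[200:310,60:175],(287,250),interpolation=cv2.INTER_CUBIC)
m=np.zeros((600,800,3),np.uint8); m[:,:513]=a; m[:350,513:]=b; m[350:,513:]=e[:250]; cv2.imwrite('pics/w6.png',m)
"
```

```text
t 16.15 tcp rack [ 0.0594 -0.1081  0.1782] F rack [-8.21  0.37  1.47] M rack [ 0.114  1.893 -0.076] rotvec to square [-0.0065, -0.0006, 0.0017] yax [ 1.      0.0013 -0.0051] grip 68.8 0.224
t 16.2 tcp rack [ 0.0594 -0.1082  0.1781] F rack [-8.    1.19  1.86] M rack [0.113 1.838 0.006] rotvec to square [-0.0067, -0.0006, 0.0016] yax [ 1.      0.0012 -0.0052] grip 68.8 0.225
```

View pics/w6.png

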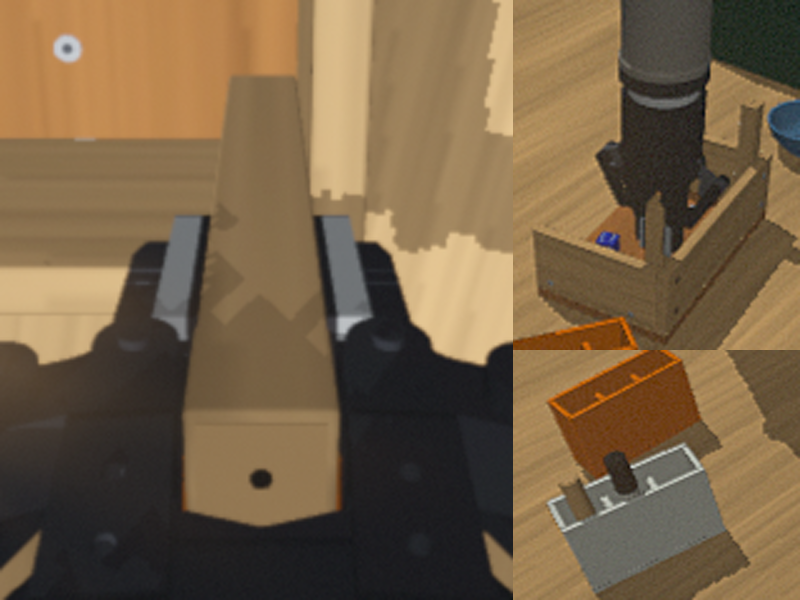

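The foot's right edge (296,75) now meets the base/back-board line at about column 298. The post stands straight, and the tidy still holds the marker and dowel. The push reads about 8 N, so I'll trim the pitch slightly and bring it to 10 N.

drive_tool(
  deltas=[
    {"gripper": 255,"offset": [0,0,-0.0001],"angular": [-0.001,0,0]},
    {"gripper": 255,"offset": [0,0,-0.0001],"angular": [-0.002,0,0]},
    {"gripper": 255,"offset": [0,0.0001,-0.0001],"angular": [-0.003,0,0]},
    {"gripper": 255,"offset": [0,0.0001,-0.0001],"angular": [-0.003,0,0]},
  ],
)

```text
t: 16.7
eef_pos: [0.5894, 0.0638, 0.1781]
tool_rot: [-0.001, 0.637, 0.771, -0.001]
contact_force: [-8.2, -0.5, 1.7]
gripper_width: 0.225
grasp_force: 69.0
```

```bash
python3 -c "
from h import *
st()"
```

```text
t 16.7 tcp rack [ 0.0593 -0.1082  0.1781] F rack [-8.11  1.    1.66] M rack [ 0.166  2.031 -0.026] rotvec to square [-0.0044, -0.0006, 0.0015] yax [ 1.      0.0012 -0.0034] grip 69.0 0.225
```

drive_tool(
  deltas=[
    {"gripper": 255,"offset": [0,0.0001,-0.0001],"angular": [0,0,0]},
    {"gripper": 255,"offset": [0,0.0002,-0.0001],"angular": [0,0,0]},
    {"gripper": 255,"offset": [0,0.0004,-0.0001],"angular": [0,0,0]},
    {"gripper": 255,"offset": [0,0.0006,-0.0001],"angular": [0,0,0]},
    {"gripper": 255,"offset": [0,0.0006,-0.0001],"angular": [0,0,0]},
  ],
)

```text
t: 17.2
eef_pos: [0.5896, 0.0638, 0.1781]
tool_rot: [-0.002, 0.637, 0.771, -0.002]
contact_force: [-10.3, -1.6, 4.2]
gripper_width: 0.224
grasp_force: 69.1
```

```bash
python3 -c "
from h import *
st(); optics.read_camera('top'); st()"
```

```text
t 17.2 tcp rack [ 0.0594 -0.1081  0.1781] F rack [-10.47   0.33   4.19] M rack [ 0.142  2.439 -0.062] rotvec to square [-0.0058, -0.0004, 0.0017] yax [ 1.      0.0013 -0.0046] grip 69.1 0.224
t 17.25 tcp rack [ 0.0594 -0.1081  0.1781] F rack [-9.47  0.53  3.96] M rack [0.141 2.339 0.035] rotvec to square [-0.0059, -0.0004, 0.0017] yax [ 1.      0.0013 -0.0046] grip 69.1 0.223
```

drive_tool(
  deltas=[
    {"gripper": 255,"offset": [0,0,-0.0001],"angular": [0,0,0]},
    {"gripper": 255,"offset": [0,0,-0.0002],"angular": [0,0,0]},
    {"gripper": 255,"offset": [0,0.0001,-0.0003],"angular": [0,0,0]},
    {"gripper": 255,"offset": [0,0.0001,-0.0003],"angular": [0,0,0]},
  ],
)

```text
t: 17.65
eef_pos: [0.5896, 0.0638, 0.1782]
tool_rot: [-0.002, 0.637, 0.771, -0.002]
contact_force: [-9.0, -1.1, 1.6]
gripper_width: 0.222
grasp_force: 68.9
```

```bash
python3 -c "
from h import *
st(); optics.read_camera('top'); st()"
```

```text
t 17.65 tcp rack [ 0.0594 -0.1081  0.1782] F rack [-9.06  0.59  1.64] M rack [ 0.196  2.234 -0.031] rotvec to square [-0.006, -0.0005, 0.0017] yax [ 1.      0.0014 -0.0047] grip 68.9 0.222
t 17.7 tcp rack [ 0.0594 -0.1082  0.1782] F rack [-9.67  0.9   1.2 ] M rack [0.187 2.299 0.018] rotvec to square [-0.0061, -0.0005, 0.0017] yax [ 1.      0.0014 -0.0048] grip 68.9 0.221
```

drive_tool(
  deltas=[
    {"gripper": 255,"offset": [0,0.0001,-0.0001],"angular": [0,0,0]},
    {"gripper": 255,"offset": [0,0.0002,-0.0001],"angular": [0,0,0]},
    {"gripper": 255,"offset": [0,0.0003,-0.0001],"angular": [0,0,0]},
    {"gripper": 255,"offset": [0,0.0003,-0.0001],"angular": [0,0,0]},
    {"gripper": 255,"offset": [0,0.0003,-0.0001],"angular": [0,0,0]},
  ],
)

```text
t: 18.2
eef_pos: [0.5896, 0.0638, 0.1781]
tool_rot: [-0.002, 0.637, 0.771, -0.002]
contact_force: [-9.8, -0.6, 0.2]
gripper_width: 0.225
grasp_force: 68.9
```

```bash
python3 -c "
from h import *
for i in range(4): st(); optics.read_camera('top')"
```

```text
t 18.2 tcp rack [ 0.0595 -0.1082  0.1781] F rack [-9.75  1.31  0.19] M rack [0.212 2.408 0.018] rotvec to square [-0.0069, -0.0004, 0.0017] yax [ 1.      0.0013 -0.0054] grip 68.9 0.225
t 18.25 tcp rack [ 0.0595 -0.1081  0.1782] F rack [-9.72  0.54  0.98] M rack [ 0.195  2.412 -0.054] rotvec to square [-0.0068, -0.0005, 0.0017] yax [ 1.      0.0013 -0.0054] grip 68.9 0.225
t 18.3 tcp rack [ 0.0595 -0.1082  0.1782] F rack [-10.53  -0.41   1.41] M rack [ 0.168  2.366 -0.013] rotvec to square [-0.0068, -0.0004, 0.0017] yax [ 1.      0.0013 -0.0053] grip 68.9 0.227
t 18.35 tcp rack [ 0.0595 -0.1082  0.1782] F rack [-10.49   0.33   1.51] M rack [ 0.135  2.424 -0.017] rotvec to square [-0.0068, -0.0004, 0.0017] yax [ 1.      0.0013 -0.0053] grip 68.9 0.221
```

The push is steady at about 10 N, with about 1 N on the foot. Now I hold it.

drive_tool(
  deltas=[
    {"gripper": 255,"offset": [0,0,0],"angular": [0,0,0]},
    {"gripper": 255,"offset": [0,0,0],"angular": [0,0,0]},
    {"gripper": 255,"offset": [0,0,0],"angular": [0,0,0]},
    {"gripper": 255,"offset": [0,0,0],"angular": [0,0,0]},
    {"gripper": 255,"offset": [0,0,0],"angular": [0,0,0]},
  ],
)

```text
t: 18.9
eef_pos: [0.5896, 0.0638, 0.1782]
tool_rot: [-0.002, 0.637, 0.771, -0.002]
contact_force: [-9.3, -0.8, 1.5]
gripper_width: 0.228
grasp_force: 68.9
```

drive_tool(
  deltas=[
    {"gripper": 255,"offset": [0,0,0],"angular": [0,0,0]},
    {"gripper": 255,"offset": [0,0,0],"angular": [0,0,0]},
    {"gripper": 255,"offset": [0,0,0],"angular": [0,0,0]},
    {"gripper": 255,"offset": [0,0,0],"angular": [0,0,0]},
    {"gripper": 255,"offset": [0,0,0],"angular": [0,0,0]},
  ],
)

```text
t: 19.4
eef_pos: [0.5896, 0.0638, 0.1781]
tool_rot: [-0.002, 0.637, 0.771, -0.002]
contact_force: [-10.3, -1.3, 0.8]
gripper_width: 0.228
grasp_force: 68.9
```

```bash
python3 -c "
from h import *
F=[]
for i in range(50):
  optics.read_camera('top'); F.append(R.from_euler('z',.189).inv().apply(bot.get_obs()['contact_force']))
F=np.array(F);print(F[:25].mean(0).round(2),F[25:].mean(0).round(2),F.std(0).round(2)); st()"
```

```text
[-10.     0.73   1.14] [-10.03   0.76   1.32] [0.5  0.44 0.54]
t 21.9 tcp rack [ 0.0595 -0.1082  0.1781] F rack [-9.94  0.66  1.42] M rack [ 0.187  2.337 -0.033] rotvec to square [-0.0069, -0.0005, 0.0017] yax [ 1.      0.0013 -0.0054] grip 68.9 0.224
```

```bash
python3 -c "
from h import *
for i in range(20): optics.read_camera('top')
st(); print(bot.hand_in())"
```

```text
t 22.9 tcp rack [ 0.0595 -0.1082  0.1781] F rack [-9.53  1.08  1.67] M rack [ 0.156  2.365 -0.022] rotvec to square [-0.0068, -0.0004, 0.0018] yax [ 1.      0.0014 -0.0054] grip 68.9 0.224
the job is handed in; nothing more can be done
None
```

The post stands in the empty back corner with its foot on the base and a face against the end board; I pressed it to the back board at a steady 10 N or so for over 4 s, then handed in at 22.9 s, still gripping and pressing.

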